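# Load the brush and hold it level over the puzzle panel

## Task

Draw the brush out of its leaning stand, dip its bristles into the open tin, then lift it out, turn it until it lies about level and hold it there with the bristles over the plywood puzzle panel, a hand's breadth (100 mm) or a little more above the panel. Leave the tin, the can, the jar and the sanding block standing where they are. Finish while still holding the brush: it is not put down or let go.

Things in the scene. Friction and masses are not known exactly. Their poses are not given: they have to be found in the camera images.
- brush_mid (a point): Middle of the loose round brush's length, on its axis; z runs from bristles to handle end. 175 mm long, about 70 g. From the bristle end: black bristles 0-32 mm, ferrule to 55 (17 mm thick), wooden handle to 175, a straight round 18 mm from 90 to 168. Stands bristles down in the pipe, leaning 30 degrees, handle up and towards the robot; grip it about 130 mm from the bristle end (balance point: 105).
- brush_tip (a point): The bristle end of the brush, on its axis, 87.5 mm from brush_mid along the brush's -z; same axes as brush_mid.
- holder_mouth (a point): Centre of the mouth of the brush stand's steel pipe, 91 mm above the table; z up. Fixed: wooden base 110 x 90 x 20 mm and a pipe (bore 24 mm, outside 32 mm) leaning 30 degrees from vertical towards the stand's own -x. Bore 65 mm deep along the pipe; the brush sits loosely in it, its lowest 65 mm inside, and is drawn out along the pipe.
- tin_rim (a point): Centre of the mouth of the open steel tin (loose, upright, about 350 g): 90 mm outside diameter, 84 mm inside, 60 mm high, inner floor 56 mm below this point, empty. z is up.
- panel_top (a point): Centre of the upper face of the fixed plywood puzzle panel lying on the table: 180 mm along its x, 140 mm along its y (plus small round lobes on two edges), 12 mm thick; z is up.
- can: Closed can, bystander, 60 mm diameter, 120 mm high; origin at the centre of its underside.
- jar: Closed jar, bystander, 60 mm diameter, 75 mm high; origin at the centre of its underside.
- sander: Cork sanding block, bystander, 60 x 100 x 34 mm high; origin at the centre of its underside.
There are look-alikes about, which are no part of the job. Leave any blue or orange look-alike of the part that bears tin_rim alone.

How it is judged:
By the outcome, as a careful person would: the job done as asked, in the order asked, and still so for the second after the job is handed in, while the arm keeps its last pose, push and grip.
It also fails if it takes over 45 s, if anything falls off the work surface, if the arm or the gripper's body presses on something with over 40 N, if the wrist force passes 120 N, or if a joint passes its speed limit or range.

## Robot

A 6-joint arm with a two-finger parallel gripper is mounted at the origin on the work surface. World frame = base frame: x ahead of the robot, y to its left, z up, the work surface at z = 0. Lengths are in m, angles in degrees, forces in N, time in s.
With the tool pointing down it reaches from about 0.325 to 0.9 m from the base axis. Payload 3.5 kg.
Tool frame: the origin (TCP) lies on the centre line of the jaws, within the pads' length; the fingertips stand 25 mm ahead of it and the grasp point (between the pads) lies 6 mm ahead of it; z points along the fingers, y is the line along which they close (so a half turn about z gives the same grasp; the last joint's range is limited). The gripper opens to 85 mm and grips with 20 to 120 N. Pads are 22 mm wide; open, the fingers measure 114 mm over their backs; the gripper's body (76 mm by 85 mm) begins 54 mm behind the grasp point. The pads swing forward as they close: fully open they stand 13 mm farther back than shut.
Start: joints at [59.106, 15.837, -1.513, 72.651, 0, 84.076], TCP at [0.264, 0.567, 0.218] pointing down, gripper open.
Joint ranges: [-178.77, 178.77], [-48.84, 107.48], [-61.69, 71.31], [-111.58, 123.2], [-90, 87.43], [-180, 180]. Speed limits (degrees/s): [147.25, 147.25, 180, 180, 180, 180].

## Interface

Orientations are given as [roll, pitch, yaw] about the fixed x, y, z axes, in that order (R = Rz(yaw) Ry(pitch) Rx(roll)).
In Python, from rig import readout, imaging, env gives the robot as it stands. The module is installed in compiled form; this text tells all that it offers.
- The arm moves only by the tool send_rows, never from a script. Its argument "motion" is a list of rows, each a list of 7 numbers: the shift along the tool's x, y, z each as a share of 0.05 m, from -1 to 1, then the turn, a rotation vector about the tool's x, y, z each as a share of pi rad, from -1 to 1, then the opening, from -1 (shut) to 1 (fully open), so that 0 is half open. In form: [[dx, dy, dz, wx, wy, wz, gripper], ...]. A call has 1 to 8 rows; each row shifts and turns the commanded pose from where the row before left it, along the tool's axes as they then stand; what a row does not reach is not made up. A row lasts 1/10 s, in which the tool goes at most 50 mm and 8.59 degrees, less where a joint would pass 70% of its speed; a pose out of reach is approached as far as the arm can. A call with a number of a shift or a turn outside -1 to 1 is refused whole. A call with a gripper value outside its range is refused whole. The fingers move at their own pace and stop on an object; "squeeze" is the grip in N (left out, the last holds). Time passes only in rows, so rows that do not move let the fingers close. It gives the time, the measured TCP pose, the force, the opening and the grip force at its end, in the units of the state.
- readout.sense(): the state, without advancing time (a new reading comes with each control period).
- imaging.snapshot(name): name is "side" or "top" or "wrist"; returns a dict with "img" (420x560x3 uint8, blue, green, red), "range_z" (420x560 float32, m along the optical axis (not along the pixel's ray), 0 where there is no reading), "K" (3x3 intrinsics, pixels), "camera_from_world" (4x4, takes a point from world to camera coordinates). Camera axes: x right, y up, looking along -z (the intrinsics and any distortion apply to the point x, -y, -z); pixel columns grow to the right and rows downward; lengths in m; the calibration is good to about 2 mm. A picture is of the moment at which its call begins.
- env.finish_job(): hands the job in; it is judged then, once.
The state is a dict: "time": time; "qpos": joint angles; "joint_vel": joint speeds; "effort": joint torques, N m; "ee_pos": TCP position; "tcp_rot": TCP orientation; "force": force on the tool from outside, world axes, zero at the start; "wrist_torque": the same for the moment, N m; "opening": finger opening in m; "gripper_force": force on a finger pad.
Only numpy, scipy, OpenCV 4.12 (cv2) and the standard library are available. Lean on these libraries where they do the work, as an engineer would, in place of code of your own. Each camera call takes 0.05 s, during which the arm holds its last target. There are 200 camera calls.

## Working session

There is one attempt and no reset: what is moved stays moved. The work goes in short steps, Python scripts to look and compute and a tool call to move; the robot and the scene stay as the last step left them, time stands still between calls to the robot, and variables do not carry over. Pictures are saved under pics/ and viewed, at most 10 in all, crops included, and the job is handed in when it is done.

Besides the shell and the picture viewer there is one more tool, called after ">>>" as a command line: name --pt "numbers of a row" for each row, then --argument value for the rest. send_rows: Moves the arm, as the interface text tells. Shift numbers are shares of 0.05 m and turn numbers shares of pi rad, none past 1 either way. Its arguments: {"type":"object","properties":{"motion":{"type":"array","items":{"type":"array","items":{"type":"number","minimum":-1,"maximum":1}}},"squeeze":{"type":"number"}},"required":["motion"]}

```bash
mkdir -p pics; cat > h.py <<'E'
import numpy as np, cv2, json
from scipy.spatial.transform import Rotation as R
from rig import readout, imaging, env
def snap(n, save=None):
    s=imaging.snapshot(n)
    np.savez(f'{n}.npz',**s)
    if save: cv2.imwrite(f'pics/{save}.png',s['img'])
    return s
def load(n): return dict(np.load(f'{n}.npz'))
def world(s,u,v,d=None):
    u=np.asarray(u,float);v=np.asarray(v,float)
    if d is None: d=s['range_z'][v.astype(int),u.astype(int)]
    K=s['K']
    x=(u-K[0,2])/K[0,0]*d; y=(v-K[1,2])/K[1,1]*d
    p=np.stack([x,-y,-d,np.ones_like(d)],-1)
    return (p@np.linalg.inv(s['camera_from_world']).T)[...,:3]
E
python3 - <<'E'
from h import *
a=snap('side');b=snap('top')
cv2.imwrite('pics/side0.png',a['img']);cv2.imwrite('pics/top0.png',b['img'])
print(readout.sense())
for s in(a,b): print(s['K'],np.linalg.inv(s['camera_from_world'])[:3], [k for k in s])
E
```

```text
{'time': 0.1, 'qpos': array([ 5.91059132e+01,  1.58742516e+01, -1.58964678e+00,  7.26529639e+01,
       -1.07290786e-03,  8.40763710e+01]), 'joint_vel': array([ 0.05504672, -0.10822232,  0.24257802,  0.06544179, -0.04882246,
        0.06536295]), 'effort': array([ 5.35158542e-04, -4.46708608e+01,  2.96128303e+01,  8.46853451e-03,
       -9.66840935e-05,  2.92167272e-06]), 'ee_pos': array([0.26346624, 0.56593217, 0.21717054]), 'tcp_rot': array([-1.79883651e+02, -1.09933205e-02,  1.55029532e+02]), 'force': array([-0.11299419,  0.2674679 ,  0.52378744]), 'wrist_torque': array([-0.03528673, -0.02753227,  0.01023101]), 'gripper_force': 0.0, 'opening': 0.08536152615939617}
[[472.06783313   0.         278.72003544]
 [  0.         472.06783313 205.87914875]
 [  0.           0.           1.        ]] [[ 0.78280086  0.46522654 -0.41326395  0.1876241 ]
 [-0.62226918  0.58313524 -0.52223975 -0.55531793]
 [-0.00197102  0.66597114  0.7459749   0.80237068]] ['img', 'range_z', 'K', 'camera_from_world']
[[383.11487924   0.         279.54335174]
 [  0.         383.11487924 206.58821486]
 [  0.           0.           1.        ]] [[-0.12002157  0.9694929  -0.21372491  0.40577812]
 [-0.99276826 -0.11667569  0.0282482  -0.03570524]
 [ 0.00244993  0.2155697   0.97648538  0.85557283]] ['img', 'range_z', 'K', 'camera_from_world']
```

View pics/top0.png

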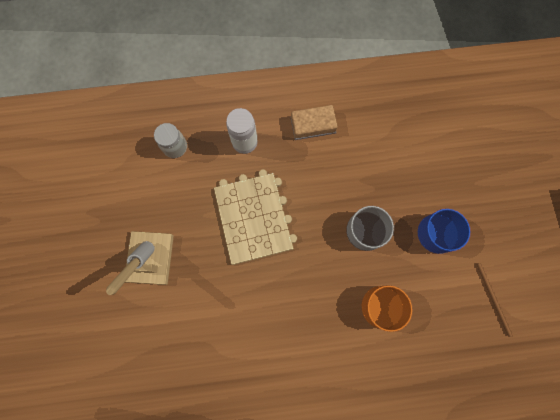

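View pics/side0.png

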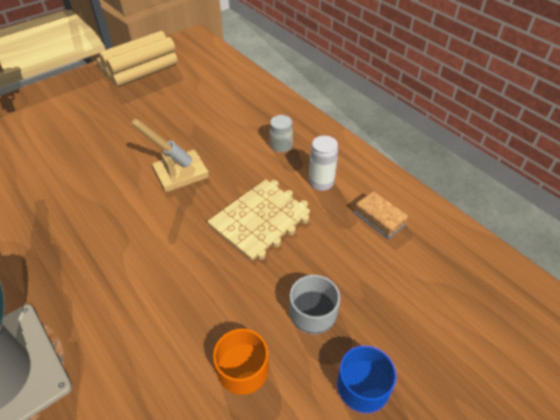

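The top view shows the brush in its stand with the handle end at (110,290) and the pipe mouth at about (143,252). The candidates for the tin are grey steel (371,228), blue (445,231) and orange (389,309), so I choose the grey one. The panel is at (255,218), the can at (241,130), the jar at (171,140), the cork block at (315,122) and a stray thin stick at (492,300). The side view agrees: brush (155,135), steel tin (314,303). Next I'll measure and make a close crop.

```bash
python3 - <<'E'
from h import *
a,b=load('side'),load('top')
vv,uu=np.mgrid[0:420,0:560]
W=[world(s,uu,vv) for s in(a,b)]
P=np.concatenate([w.reshape(-1,3) for w in W]); C=np.concatenate([s['img'].reshape(-1,3) for s in(a,b)]).astype(int)
src=np.repeat([0,1],420*560)
def rep(n,m): print(n,m.sum(),P[m].min(0).round(3),P[m].max(0).round(3),np.median(P[m],0).round(3))
z=P[:,2]
# tin rim
c0=world(b,371,228,np.array(0.80)); print('tin guess',c0)
for k,w in enumerate(W):
    near=(np.hypot(*(w[...,:2]-[0.37,-0.24]).transpose(2,0,1))<0.5)
for s in(0,1):
    m=(src==s)&(np.hypot(P[:,0]-c0[0],P[:,1]-c0[1])<0.075)&(abs(z-0.06)<0.004)
    q=P[m,:2]; A=np.c_[2*q,np.ones(len(q))]; x=np.linalg.lstsq(A,(q**2).sum(1),rcond=None)[0]
    print('tin',m.sum(),x[:2],np.sqrt(x[2]+x[0]**2+x[1]**2))
# panel
for s,bx in((0,(205,312,178,262)),(1,(210,300,168,268))):
    w=W[s][bx[2]:bx[3],bx[0]:bx[1]].reshape(-1,3); m=abs(w[:,2]-.012)<.004
    r=cv2.minAreaRect(w[m,:2].astype(np.float32)*1000); print('panel',m.sum(),np.median(w[:,2]),r, w[m].mean(0))
# brush
for s,bx in((0,(125,200,115,175)),(1,(100,175,235,300))):
    w=W[s][bx[2]:bx[3],bx[0]:bx[1]].reshape(-1,3); c=(a,b)[s]['img'][bx[2]:bx[3],bx[0]:bx[1]].reshape(-1,3)
    m=(w[:,2]>.12)&(w[:,2]<.3); q=w[m]; mu=q.mean(0); d=np.linalg.svd(q-mu)[2][0]; d*=np.sign(d[2])
    t=(q-mu)@d; print('brush',m.sum(),mu.round(4),d.round(3),np.degrees(np.arccos(d[2])),'top',(mu+d*t.max()).round(3),'bot',(mu+d*t.min()).round(3))
# others
for n,(u,v) in dict(can=(241,116),jar=(167,132),sander=(314,115),blue=(445,231),orange=(389,309)).items(): print(n,W[1][v,u].round(3))
big=cv2.resize(b['img'][220:310,90:190],None,fx=5,fy=5,interpolation=2); t=cv2.resize(b['img'][195:260,340:410],None,fx=5,fy=5,interpolation=2)
o=np.zeros((450,860,3),np.uint8); o[:450,:500]=big; o[:325,505:855]=t; cv2.imwrite('pics/crop.png',o[:,:800])
E
```

```text
tin guess [ 0.51049    -0.24268092  0.06521408]
tin 301 [ 0.51433409 -0.24508754] 0.043303545512225164
tin 225 [ 0.51469758 -0.24624078] 0.04321682217541118
panel 4239 0.0034825167818309244 ((609.4520874023438, 2.3889236450195312), (251.25807189941406, 156.01319885253906), 7.887120723724365) [ 0.57278521 -0.00107264  0.01199654]
panel 5178 0.010616388816116151 ((581.8269653320312, -2.7533340454101562), (194.5801544189453, 153.66343688964844), 7.533953666687012) [0.57414246 0.00094834 0.01219096]
brush 262 [0.4584 0.245  0.1559] [-0.508  0.129  0.852] 31.606097235172477 top [0.44  0.25  0.186] bot [0.481 0.239 0.119]
brush 325 [0.4585 0.2448 0.1598] [-0.532  0.131  0.837] 33.22315120536114 top [0.441 0.249 0.188] bot [0.483 0.239 0.121]
can [ 0.767 -0.001  0.121]
jar [0.772 0.165 0.074]
sander [ 0.793 -0.165  0.032]
blue [ 0.492 -0.421  0.008]
orange [ 0.34  -0.266  0.006]
```

View pics/crop.png

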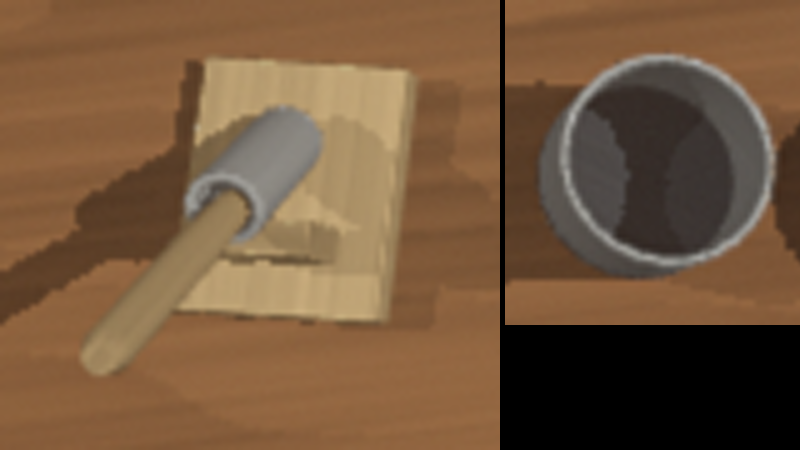

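The crop confirms both choices. The handle runs from (100,360) to the pipe mouth at (230,200), and the tin has a plain steel rim centred at (665,160). The heights also fit: handle top at 0.186, rim at 0.06 and panel at 0.012. Next comes a helper that turns a target pose into tool rows.

```bash
cat >> h.py <<'E'
def frame(zt,yh):
    z=np.array(zt,float);z/=np.linalg.norm(z); y=np.array(yh,float);y-=z*(y@z);y/=np.linalg.norm(y)
    return np.c_[np.cross(y,z),y,z]
def plan(p1,R1,N):
    s=readout.sense();p0=s['ee_pos'];R0=R.from_euler('xyz',s['tcp_rot'],degrees=True)
    w=(R0.inv()*R.from_matrix(R1)).as_rotvec()/N
    M=sum((R0*R.from_rotvec(w*(k+.5))).as_matrix() for k in range(N))
    d=np.linalg.solve(M,np.array(p1)-p0)
    print('row',(d/.05).round(3),(w/np.pi).round(4),'mm',1e3*np.linalg.norm(d).round(4),'deg',np.degrees(np.linalg.norm(w)).round(2))
D=np.array([-.485,.122,.866])
G=np.array([.4615,.250,.147])
Rg=frame([-.251,.063,-.966],[.244,.97,0])
E
python3 -c "
from h import *
g=G-.006*Rg[:,2]; print(g,g-.09*Rg[:,2])
plan(g-.09*Rg[:,2],Rg,8)"
```

```text
[0.46300591 0.24962202 0.15279563] [0.48559448 0.24395238 0.23973016]
row [-0.782 -0.574 -0.157] [ 0.0009  0.0104 -0.0075] mm 49.099999999999994 deg 2.31
```

>>> send_rows --pt "-0.78 -0.57 -0.16 0.001 0.0104 -0.0075 1" --pt "-0.78 -0.57 -0.16 0.001 0.0104 -0.0075 1" --pt "-0.78 -0.57 -0.16 0.001 0.0104 -0.0075 1" --pt "-0.78 -0.57 -0.16 0.001 0.0104 -0.0075 1" --pt "-0.78 -0.57 -0.16 0.001 0.0104 -0.0075 1" --pt "-0.78 -0.57 -0.16 0.001 0.0104 -0.0075 1" --pt "-0.78 -0.57 -0.16 0.001 0.0104 -0.0075 1" --pt "-0.78 -0.57 -0.16 0.001 0.0104 -0.0075 1" --squeeze 60

```text
time: 0.9
ee_pos: [0.4825, 0.2421, 0.2471]
tcp_rot: [180.0, -15.1, 165.9]
force: [0.5, 1.3, -0.3]
opening: 0.0854
gripper_force: 0.0
```

```bash
python3 - <<'E'
from h import *
w=snap('wrist','w1'); 
s=readout.sense(); print(s['ee_pos'],s['tcp_rot'],s['qpos'].round(1))
vv,uu=np.mgrid[0:420,0:560]; q=world(w,uu,vv)
m=(w['range_z']>0)&(q[...,2]>.12)&(q[...,2]<.195)&(np.hypot(q[...,0]-.455,q[...,1]-.25)<.06)
q=q[m]; print(len(q))
mu=q.mean(0); d=np.linalg.svd(q-mu,full_matrices=False)[2][0]; d*=np.sign(d[2]); t=(q-mu)@d
c=np.linalg.inv(w['camera_from_world'])[:3,3]; print('mu',mu,d,'top',mu+d*t.max(),'cam',c)
v=c-mu; v-=D*(v@D); v/=np.linalg.norm(v); print('axis pt',mu-.007*v)
x=mu-.007*v; e=G-x; print('G off axis', e-D*(e@D)/(D@D))
plan(G-.006*Rg[:,2],Rg,8)
E
```

```text
[0.48842083 0.23638697 0.24514756] [-179.78795773  -14.85506019  165.58041449] [15.  15.8  0.1 87.4  7.1 28.6]
1125
mu [0.45921506 0.24982635 0.16462002] [-0.5488394   0.1038288   0.82945458] top [0.44358985 0.25278231 0.18823422] cam [0.44767986 0.25068987 0.41874804]
axis pt [0.45336559 0.25141946 0.16112063]
G off axis [2.06713875e-04 5.74726814e-04 3.48031850e-05]
row [0.008 0.017 0.241] [-0.0001  0.0001 -0.0002] mm 12.1 deg 0.04
```

View pics/w1.png

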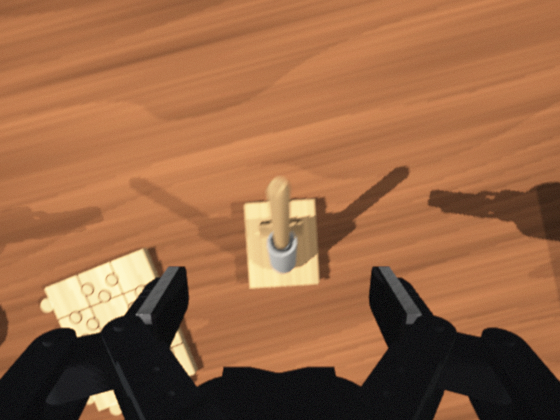

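The wrist view shows the brush between the jaws, with the handle end at (278,185) and the pipe mouth at (283,255). Its axis agrees with my grasp point to 1 mm, so I'm going in.

>>> send_rows --pt "0.0 0.0 0.24 0 0 0 1" --pt "0.0 0.0 0.24 0 0 0 1" --pt "0.0 0.0 0.24 0 0 0 1" --pt "0.0 0.0 0.24 0 0 0 1" --pt "0 0 0 0 0 0 1"

```text
time: 1.45
ee_pos: [0.4665, 0.2476, 0.1984]
tcp_rot: [-179.8, -15.2, 166.0]
force: [-1.2, 0.0, -0.4]
opening: 0.0853
gripper_force: 0.0
```

```bash
python3 -c "
from h import *
s=readout.sense(); print(s['ee_pos'],s['tcp_rot'])
plan(G-.006*Rg[:,2],Rg,4)"
```

```text
[0.46654165 0.24756094 0.19843752] [-179.84587668  -15.24563297  165.99696638]
row [-0.041  0.006  0.225] [-0.0002 -0.0003  0.0002] mm 11.5 deg 0.08
```

>>> send_rows --pt "-0.04 0.005 0.225 0 0 0 1" --pt "-0.04 0.005 0.225 0 0 0 1" --pt "-0.04 0.005 0.225 0 0 0 1" --pt "-0.04 0.005 0.225 0 0 0 1" --pt "0 0 0 0 0 0 0.2" --pt "0 0 0 0 0 0 -0.4" --pt "0 0 0 0 0 0 -1" --pt "0 0 0 0 0 0 -1" --squeeze 60

```text
time: 2.25
ee_pos: [0.4667, 0.249, 0.1557]
tcp_rot: [180.0, -15.0, 165.9]
force: [-0.6, 0.0, -0.0]
opening: 0.0285
gripper_force: 0.0
```

>>> send_rows --pt "0 0 0 0 0 0 -1" --pt "0 0 0 0 0 0 -1" --pt "0 0 0 0 0 0 -1" --pt "0 0 0 0 0 0 -1"

```text
time: 2.65
ee_pos: [0.4661, 0.2489, 0.1552]
tcp_rot: [-180.0, -15.0, 165.9]
force: [0.0, -0.1, -0.6]
opening: -0.0003
gripper_force: 0.0
```

```bash
python3 -c "
from h import *
s=readout.sense(); print(s['ee_pos'],s['tcp_rot'],s['opening'],s['gripper_force'],s['force'],s['wrist_torque'])
Rn=R.from_euler('xyz',s['tcp_rot'],degrees=True).as_matrix()
d=D/np.linalg.norm(D); print('d in tool',Rn.T@d)
plan(s['ee_pos']+.096*d,Rn,6)"
```

```text
[0.46608231 0.24891319 0.15515854] [-179.98830563  -15.01662597  165.88899203] -0.000305787032191993 0.0 [ 0.02201693 -0.14835654 -0.62616307] [-0.07746153 -0.28823933  0.02122447]
d in tool [ 7.07387627e-01 -6.92477422e-05 -7.06825820e-01]
row [ 0.226 -0.    -0.226] [-0.  0. -0.] mm 16.0 deg 0.0
```

The fingers closed on nothing, so I'll look.

```bash
python3 - <<'E'
from h import *
a=snap('side');b=snap('wrist')
A=cv2.resize(a['img'][90:200,90:230],None,fx=4,fy=4,interpolation=2)
o=np.zeros((600,560,3),np.uint8);o=np.vstack([A[:280],b['img'][100:420]]) if A.shape[1]==560 else A
cv2.imwrite('pics/c2.png',o)
q=world(b,*np.mgrid[0:560,0:420])
E
```

```text
(no output)
```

View pics/c2.png

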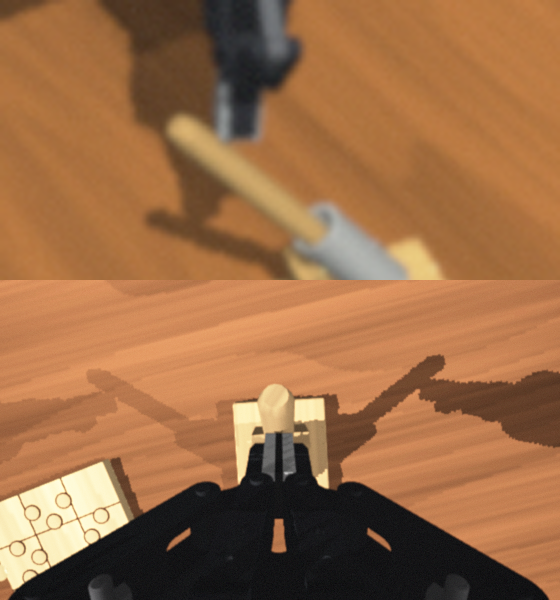

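```bash
python3 - <<'E'
from h import *
a=load('side'); b=load('wrist')
# finger tip bottom in crop (235,130)/4 + (90,90)
for cu,cv_ in((232,128),(250,130),(235,110),(235,95),(185,128),(230,175),(285,225)):
    u,v=90+cu/4,90+cv_/4; print('side',(cu,cv_),world(a,u,v).round(4))
for u,v in((275,200),(278,245),(270,270),(287,270),(275,230)): print('wrist',(u,v),world(b,u,v).round(4),b['range_z'][v,u])
s=readout.sense(); print(s['ee_pos'],s['tcp_rot'])
E
```

```text
side (232, 128) [0.4654 0.2388 0.1785]
side (250, 130) [0.4721 0.2317 0.1782]
side (235, 110) [0.4679 0.2345 0.1916]
side (235, 95) [0.4688 0.2316 0.2025]
side (185, 128) [0.4438 0.2473 0.1839]
side (230, 175) [0.4581 0.2401 0.1496]
side (285, 225) [0.4817 0.2411 0.1007]
wrist (275, 200) [0.4404 0.2513 0.0007] 0.32608232
wrist (278, 245) [0.4568 0.2508 0.1758] 0.15215887
wrist (270, 270) [0.4642 0.2454 0.1904] 0.13797557
wrist (287, 270) [0.4658 0.2527 0.1912] 0.13714924
wrist (275, 230) [0.4482 0.2516 0.1857] 0.14174773
[0.46605147 0.24890565 0.15509119] [-179.9847901   -15.02103515  165.89163707]
```

```bash
python3 - <<'E'
from h import *
b=load('wrist'); s=readout.sense(); Rn=R.from_euler('xyz',s['tcp_rot'],degrees=True).as_matrix()
for u in(268,279,290):
    for v in range(248,284,5): print(u,v,world(b,u,v).round(4), ((world(b,u,v)-s['ee_pos'])@Rn).round(4))
E
```

```text
268 248 [0.4582 0.2453 0.1693] [ 0.0102 -0.0054 -0.0119]
268 253 [0.4594 0.2452 0.1758] [ 0.0107 -0.0052 -0.0185]
268 258 [0.4608 0.245  0.1808] [ 0.0107 -0.005  -0.0237]
268 263 [0.462  0.2449 0.1857] [ 0.0108 -0.0049 -0.0287]
268 268 [0.4634 0.2447 0.1893] [ 0.0104 -0.0048 -0.0326]
268 273 [0.4644 0.2446 0.1939] [ 0.0106 -0.0046 -0.0373]
268 278 [0.4654 0.2445 0.1981] [ 0.0107 -0.0045 -0.0416]
268 283 [0.4664 0.2444 0.2016] [ 0.0107 -0.0043 -0.0453]
279 248 [0.4591 0.2508 0.1714] [ 0.0111  0.0001 -0.0139]
279 253 [0.4609 0.2503 0.1746] [ 0.0102  0.0001 -0.0174]
279 258 [0.4621 0.25   0.1803] [ 0.0105  0.0001 -0.0233]
279 263 [0.4634 0.2497 0.1846] [ 0.0103  0.0001 -0.0278]
279 268 [0.4645 0.2494 0.1896] [ 0.0105  0.0001 -0.0329]
279 273 [0.4655 0.2491 0.1937] [ 0.0105  0.0001 -0.0372]
279 278 [0.4666 0.2489 0.1976] [ 0.0105  0.0001 -0.0412]
279 283 [0.4674 0.2487 0.2018] [ 0.0108  0.0001 -0.0455]
290 248 [0.4623 0.256  0.1616] [ 0.0069  0.0059 -0.0049]
290 253 [0.4619 0.2555 0.1764] [ 0.011   0.0054 -0.0191]
290 258 [0.4633 0.255  0.1808] [ 0.0107  0.0052 -0.0238]
290 263 [0.4646 0.2545 0.1848] [ 0.0104  0.0051 -0.028 ]
290 268 [0.4656 0.2541 0.1896] [ 0.0106  0.0049 -0.0329]
290 273 [0.4666 0.2537 0.1939] [ 0.0106  0.0048 -0.0374]
290 278 [0.4678 0.2533 0.1972] [ 0.0103  0.0047 -0.0408]
290 283 [0.4684 0.253  0.202 ] [ 0.0109  0.0045 -0.0457]
```

The pads' shape shows that the fingertips really stand 16 mm behind the reported TCP along tool z, where the text says 25 mm ahead. That is a 41 mm offset along tool z only. I'll therefore treat the grasp point as 35 mm behind the reported TCP, reopen, go 44 mm deeper and close again.

>>> send_rows --pt "0 0 0 0 0 0 1" --pt "0 0 0 0 0 0 1" --pt "0 0 0 0 0 0 1" --pt "0 0 0 0 0 0 1" --pt "0 0 0 0 0 0 1" --pt "0 0 0 0 0 0 1" --pt "0 0 0 0 0 0 1"

```text
time: 3.45
ee_pos: [0.4661, 0.2489, 0.1551]
tcp_rot: [-180.0, -15.0, 165.9]
force: [0.1, -0.2, 0.2]
opening: 0.0851
gripper_force: 0.0
```

```bash
python3 -c "
from h import *
s=readout.sense(); print(s['opening'])
plan(G+.035*Rg[:,2],Rg,4)"
```

```text
0.08513759681954251
row [ 0.012 -0.     0.22 ] [-0. -0.  0.] mm 11.0 deg 0.01
```

>>> send_rows --pt "0.01 0 0.22 0 0 0 1" --pt "0.01 0 0.22 0 0 0 1" --pt "0.01 0 0.22 0 0 0 1" --pt "0.01 0 0.22 0 0 0 1" --pt "0 0 0 0 0 0 0.5" --pt "0 0 0 0 0 0 0" --pt "0 0 0 0 0 0 -1" --pt "0 0 0 0 0 0 -1" --squeeze 60

```text
time: 4.25
ee_pos: [0.4538, 0.2523, 0.1137]
tcp_rot: [180.0, -15.0, 165.9]
force: [0.9, 0.1, -0.4]
opening: 0.0282
gripper_force: 0.0
```

>>> send_rows --pt "0 0 0 0 0 0 -1" --pt "0 0 0 0 0 0 -1" --pt "0 0 0 0 0 0 -1" --pt "0 0 0 0 0 0 -1"

```text
time: 4.65
ee_pos: [0.4536, 0.2526, 0.1137]
tcp_rot: [179.9, -15.0, 165.9]
force: [-0.9, 2.0, 2.8]
opening: 0.0163
gripper_force: 58.5
```

```bash
python3 -c "
from h import *
s=readout.sense(); print(s['ee_pos'],s['tcp_rot'],s['opening'],s['gripper_force'],s['force'],s['wrist_torque'])
Rn=R.from_euler('xyz',s['tcp_rot'],degrees=True).as_matrix()
d=D/np.linalg.norm(D); print('d in tool',Rn.T@d)
plan(s['ee_pos']+.08*d,Rn,8)
snap('wrist','w3')"
```

```text
[0.4536135  0.25261055 0.11365336] [179.93468333 -14.97852145 165.91585787] 0.016345754412626836 58.545789168601914 [-0.90191328  2.02168274  2.76536649] [ 0.39723166 -0.15652451 -0.02816619]
d in tool [ 0.70691731  0.00111582 -0.70729532]
row [ 0.141  0.    -0.141] [0. 0. 0.] mm 10.0 deg 0.0
```

View pics/w3.png

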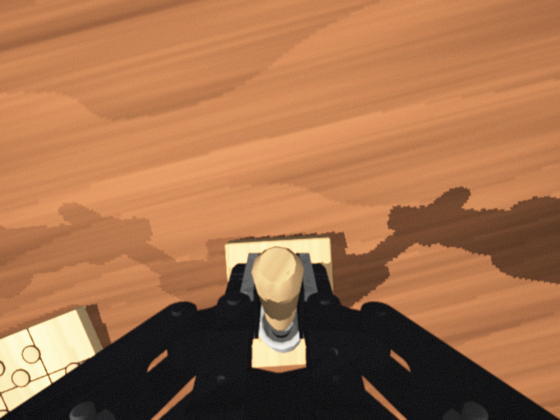

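The picture shows the jaws closed on the handle at (278,280), with 58 N of grip. Drawing it out along the pipe now.

>>> send_rows --pt "0.14 0 -0.14 0 0 0 -1" --pt "0.14 0 -0.14 0 0 0 -1" --pt "0.14 0 -0.14 0 0 0 -1" --pt "0.14 0 -0.14 0 0 0 -1" --pt "0.14 0 -0.14 0 0 0 -1" --pt "0.14 0 -0.14 0 0 0 -1" --pt "0.14 0 -0.14 0 0 0 -1" --pt "0.14 0 -0.14 0 0 0 -1"

```text
time: 5.5
ee_pos: [0.4137, 0.2618, 0.1823]
tcp_rot: [-180.0, -15.1, 165.9]
force: [0.1, -0.9, -1.4]
opening: 0.0166
gripper_force: 58.4
```

```bash
python3 - <<'E'
from h import *
s=readout.sense(); print(s['ee_pos'],s['tcp_rot'],s['opening'],s['gripper_force'],s['force'],s['wrist_torque'],s['qpos'])
a=snap('side'); cv2.imwrite('pics/s4.png',cv2.resize(a['img'][50:220,60:280],None,fx=3,fy=3))
E
```

```text
[0.41366628 0.26183903 0.18229812] [-179.95805081  -15.08583591  165.88857853] 0.016572949598738805 58.37946699663007 [ 0.07985118 -0.89164515 -1.38656434] [-0.02809155 -0.32193351  0.00126701] [ 19.56115935  11.9983534  -12.49986196  78.16852275   8.2616622
  32.74848718]
```

View pics/s4.png

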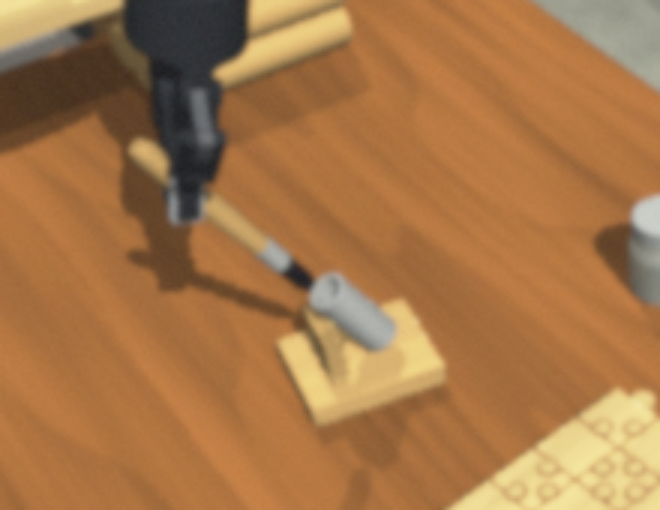

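The brush is free of the pipe, with the bristle tip at about crop pixel (312,287), just beyond the mouth. Now I'll plan the transfer to above the tin.

```bash
cat >> h.py <<'E'
TIP=np.array([-.092,0,.057]); END=np.array([.0318,0,-.0668])
TIN=np.array([.5145,-.2457,.06])
az=np.arctan2(TIN[1],TIN[0]); rad=np.array([np.cos(az),np.sin(az),0])
Rd=R.from_euler('z',az-np.arctan2(-.244,.97)).as_matrix()@Rg
def tcp_for_tip(p,Rm): return np.array(p)-Rm@TIP
def proj(s,p):
    c=s['camera_from_world']@np.r_[p,1]; K=s['K']; return np.array([K[0,2]+K[0,0]*c[0]/-c[2],K[1,2]-K[1,1]*c[1]/-c[2]])
E
python3 - <<'E'
from h import *
s=readout.sense(); Rn=R.from_euler('xyz',s['tcp_rot'],degrees=True).as_matrix(); a=load('side')
for n,o in(('tip',TIP),('end',END)):
    p=s['ee_pos']+Rn@o; print(n,p.round(3),((proj(a,p)-[60,50])*3).round(0))
t=TIN+.012*rad; t[2]=.13
p=tcp_for_tip(t,Rd); print(p)
plan(s['ee_pos']+.04*D,Rn,2)
import h
_s=s.copy(); _s['ee_pos']=s['ee_pos']+.04*D
class F: sense=staticmethod(lambda:_s)
h.readout=F; plan(p,Rd,13)
E
```

```text
tip [0.486 0.244 0.105] [305. 280.]
end [0.401 0.266 0.256] [131. 139.]
[ 0.45845034 -0.21892497  0.20886531]
row [ 0.283  0.    -0.283] [0. 0. 0.] mm 20.0 deg 0.0
row [-0.339 -0.671 -0.076] [-0.0013 -0.      0.0047] mm 37.8 deg 0.88
```

>>> send_rows --pt "0.28 0 -0.28 0 0 0 -1" --pt "0.28 0 -0.28 0 0 0 -1" --pt "-0.34 -0.67 -0.075 -0.0013 0 0.0047 -1" --pt "-0.34 -0.67 -0.075 -0.0013 0 0.0047 -1" --pt "-0.34 -0.67 -0.075 -0.0013 0 0.0047 -1" --pt "-0.34 -0.67 -0.075 -0.0013 0 0.0047 -1" --pt "-0.34 -0.67 -0.075 -0.0013 0 0.0047 -1" --pt "-0.34 -0.67 -0.075 -0.0013 0 0.0047 -1"

```text
time: 6.35
ee_pos: [0.4392, 0.0432, 0.2113]
tcp_rot: [180.0, -15.0, 160.6]
force: [1.1, -0.8, -0.4]
opening: 0.0164
gripper_force: 58.5
```

>>> send_rows --pt "-0.34 -0.67 -0.075 -0.0013 0 0.0047 -1" --pt "-0.34 -0.67 -0.075 -0.0013 0 0.0047 -1" --pt "-0.34 -0.67 -0.075 -0.0013 0 0.0047 -1" --pt "-0.34 -0.67 -0.075 -0.0013 0 0.0047 -1" --pt "-0.34 -0.67 -0.075 -0.0013 0 0.0047 -1" --pt "-0.34 -0.67 -0.075 -0.0013 0 0.0047 -1" --pt "-0.34 -0.67 -0.075 -0.0013 0 0.0047 -1" --pt "0 0 0 0 0 0 -1"

```text
time: 7.15
ee_pos: [0.4646, -0.2225, 0.2051]
tcp_rot: [-180.0, -15.0, 154.2]
force: [-1.0, 0.2, -0.8]
opening: 0.0166
gripper_force: 58.6
```

```bash
python3 - <<'E'
from h import *
s=readout.sense(); Rn=R.from_euler('xyz',s['tcp_rot'],degrees=True).as_matrix()
print(s['ee_pos'],s['tcp_rot'],s['qpos'].round(1),s['gripper_force'],'tip',s['ee_pos']+Rn@TIP)
a=snap('side'); cv2.imwrite('pics/s5.png',cv2.resize(a['img'][160:400,180:430],None,fx=2.4,fy=2.4))
print((proj(a,s['ee_pos']+Rn@TIP)-[180,160])*2.4)
t=TIN+.012*rad; t[2]=.02
plan(tcp_for_tip(t,Rd),Rd,8)
E
```

```text
[ 0.4646155  -0.22246126  0.20507978] [-179.99069826  -14.95705781  154.20283945] [-31.8  16.1  -4.4  84.3  -1.6  -5.8] 58.58661250931618 tip [ 0.53139114 -0.25474806  0.12626622]
[354.53835096 272.37526405]
row [-0.055 -0.004  0.26 ] [ 0.0001 -0.     -0.0001] mm 13.299999999999999 deg 0.03
```

View pics/s5.png

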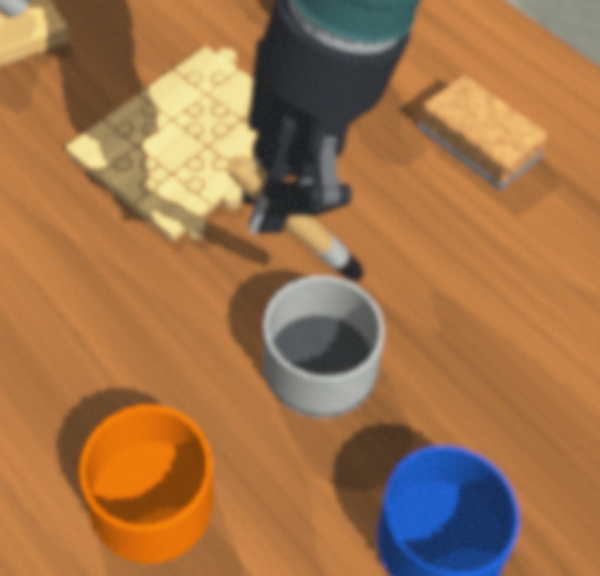

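The bristle tip is at (354,271), which matches the prediction, above the steel tin's mouth at (324,320). Dipping.

>>> send_rows --pt "-0.055 -0.004 0.26 0 0 0 -1" --pt "-0.055 -0.004 0.26 0 0 0 -1" --pt "-0.055 -0.004 0.26 0 0 0 -1" --pt "-0.055 -0.004 0.26 0 0 0 -1" --pt "-0.055 -0.004 0.26 0 0 0 -1" --pt "-0.055 -0.004 0.26 0 0 0 -1" --pt "-0.055 -0.004 0.26 0 0 0 -1" --pt "-0.055 -0.004 0.26 0 0 0 -1"

```text
time: 8.0
ee_pos: [0.4584, -0.2172, 0.0983]
tcp_rot: [179.9, -15.0, 154.5]
force: [0.3, 0.0, -1.1]
opening: 0.0163
gripper_force: 58.6
```

>>> send_rows --pt "0 0 0 0 0 0 -1" --pt "0 0 0 0 0 0 -1" --pt "0 0 0 0 0 0 -1" --pt "0 0 0 0 0 0 -1"

```text
time: 8.4
ee_pos: [0.4592, -0.2177, 0.1002]
tcp_rot: [179.9, -14.9, 154.5]
force: [-0.3, -0.0, -0.9]
opening: 0.0168
gripper_force: 58.6
```

```bash
python3 - <<'E'
from h import *
s=readout.sense(); Rn=R.from_euler('xyz',s['tcp_rot'],degrees=True).as_matrix()
print(s['ee_pos'],s['tcp_rot'],s['force'],s['gripper_force'],'tip',s['ee_pos']+Rn@TIP)
a=snap('side'); cv2.imwrite('pics/s6.png',cv2.resize(a['img'][180:360,200:400],None,fx=3,fy=3))
print((proj(a,s['ee_pos']+Rn@TIP)-[200,180])*3)
plan(s['ee_pos']+[0,0,.13],Rn,8)
E
```

```text
[ 0.45917726 -0.21771964  0.10020034] [179.93508332 -14.92651172 154.49911406] [-0.28963171 -0.01413437 -0.94136576] 58.61909664949053 tip [ 0.52618867 -0.24961216  0.02142637]
[358.71324209 373.5333251 ]
row [ 0.083  0.    -0.314] [-0. -0.  0.] mm 16.299999999999997 deg 0.0
```

View pics/s6.png

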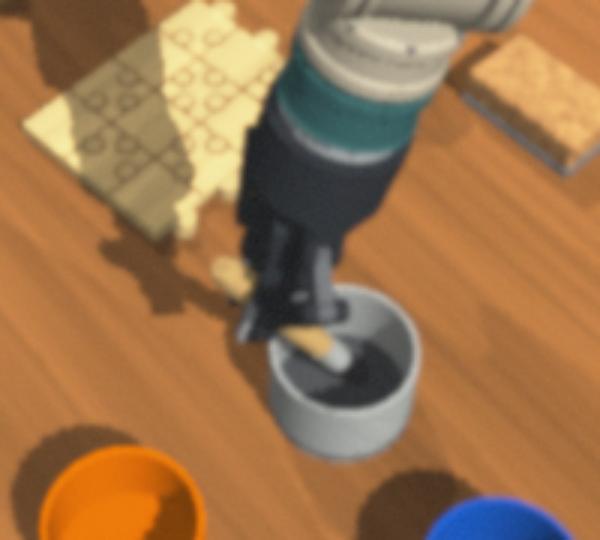

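The dip worked: the ferrule is at (340,357) inside the steel tin, the bristles are about 39 mm below the rim, and the tin has not moved. Lifting straight out.

>>> send_rows --pt "0.08 0 -0.31 0 0 0 -1" --pt "0.08 0 -0.31 0 0 0 -1" --pt "0.08 0 -0.31 0 0 0 -1" --pt "0.08 0 -0.31 0 0 0 -1" --pt "0.08 0 -0.31 0 0 0 -1" --pt "0.08 0 -0.31 0 0 0 -1" --pt "0.08 0 -0.31 0 0 0 -1" --pt "0.08 0 -0.31 0 0 0 -1"

```text
time: 9.25
ee_pos: [0.4597, -0.218, 0.2287]
tcp_rot: [179.9, -15.0, 154.5]
force: [0.7, 0.0, -0.7]
opening: 0.0167
gripper_force: 58.6
```

```bash
python3 - <<'E'
from h import *
s=readout.sense(); print(s['ee_pos'],s['force'],s['gripper_force'])
Rf=frame([.7071,0,-.7071],[0,1,0]); p=tcp_for_tip([.62,.006,.134],Rf); print(p)
plan(p,Rf,16)
E
```

```text
[ 0.45966434 -0.21802309  0.2286691 ] [ 0.68188543  0.00073193 -0.72152308] 58.5965053828113
[0.51464109 0.006      0.10925126]
row [0.038 0.278 0.164] [-0.0024 -0.0205 -0.009 ] mm 16.2 deg 4.04
```

>>> send_rows --pt "0.038 0.278 0.164 -0.0024 -0.0205 -0.009 -1" --pt "0.038 0.278 0.164 -0.0024 -0.0205 -0.009 -1" --pt "0.038 0.278 0.164 -0.0024 -0.0205 -0.009 -1" --pt "0.038 0.278 0.164 -0.0024 -0.0205 -0.009 -1" --pt "0.038 0.278 0.164 -0.0024 -0.0205 -0.009 -1" --pt "0.038 0.278 0.164 -0.0024 -0.0205 -0.009 -1" --pt "0.038 0.278 0.164 -0.0024 -0.0205 -0.009 -1" --pt "0.038 0.278 0.164 -0.0024 -0.0205 -0.009 -1"

```text
time: 10.05
ee_pos: [0.4825, -0.1045, 0.1679]
tcp_rot: [176.4, 15.2, 166.4]
force: [0.8, 0.5, -0.4]
opening: 0.0167
gripper_force: 58.6
```

```bash
python3 - <<'E'
from h import *
s=readout.sense(); print(s['ee_pos'],s['force'],s['gripper_force'],s['qpos'].round(1), s['ee_pos']+R.from_euler('xyz',s['tcp_rot'],degrees=True).as_matrix()@TIP)
Rf=frame([.7071,0,-.7071],[0,1,0]); p=tcp_for_tip([.62,.006,.134],Rf)
plan(p,Rf,8)
E
```

```text
[ 0.48246396 -0.10448054  0.16789034] [ 0.77485934  0.49087339 -0.37696968] 58.630607692284684 [-23.6  -6.  -33.7  47.9   6.2  -9.7] [ 0.58410923 -0.12532653  0.13712212]
row [0.036 0.276 0.164] [-0.0023 -0.0203 -0.0089] mm 16.1 deg 4.01
```

>>> send_rows --pt "0.036 0.276 0.164 -0.0023 -0.0203 -0.0089 -1" --pt "0.036 0.276 0.164 -0.0023 -0.0203 -0.0089 -1" --pt "0.036 0.276 0.164 -0.0023 -0.0203 -0.0089 -1" --pt "0.036 0.276 0.164 -0.0023 -0.0203 -0.0089 -1" --pt "0.036 0.276 0.164 -0.0023 -0.0203 -0.0089 -1" --pt "0.036 0.276 0.164 -0.0023 -0.0203 -0.0089 -1" --pt "0.036 0.276 0.164 -0.0023 -0.0203 -0.0089 -1" --pt "0.036 0.276 0.164 -0.0023 -0.0203 -0.0089 -1"

```text
time: 10.85
ee_pos: [0.5142, 0.006, 0.1091]
tcp_rot: [-179.9, 45.0, -180.0]
force: [-0.1, 0.1, -2.2]
opening: 0.0166
gripper_force: 58.7
```

>>> send_rows --pt "0 0 0 0 0 0 -1" --pt "0 0 0 0 0 0 -1" --pt "0 0 0 0 0 0 -1"

```text
time: 11.15
ee_pos: [0.5149, 0.0049, 0.1094]
tcp_rot: [-180.0, 44.8, 179.9]
force: [-0.5, 0.6, -0.2]
opening: 0.0166
gripper_force: 58.7
```

```bash
python3 - <<'E'
from h import *
s=readout.sense(); Rn=R.from_euler('xyz',s['tcp_rot'],degrees=True).as_matrix()
print(s['ee_pos'],s['tcp_rot'],s['force'],s['gripper_force'],s['qpos'].round(1)); tip=s['ee_pos']+Rn@TIP;print(tip,s['ee_pos']+Rn@END)
a=snap('side'); cv2.imwrite('pics/s7.png',cv2.resize(a['img'][100:340,150:410],None,fx=2.4,fy=2.4))
print((proj(a,tip)-[150,100])*2.4)
# dark bristle pts near tip
vv,uu=np.mgrid[0:420,0:560]; q=world(a,uu,vv); m=(np.linalg.norm(q-tip,axis=-1)<.13)&(q[...,2]>.09)
k=m&(q[...,0]>tip[0]-.06)&(abs(q[...,1]-tip[1])<.03); z=q[k]; print('obs front brush',len(z),z.min(0),z.max(0),np.median(z,0))
f=np.polyfit(z[:,0],z[:,2],1); print('slope deg',np.degrees(np.arctan(f[0])))
E
```

```text
[0.51488966 0.00488912 0.10935915] [-179.98902909   44.80999202  179.89345334] [-0.52253907  0.64167817 -0.21866638] 58.69914401009737 [-11.4 -10.4 -61.2  -5.    7.9  -8. ]
[0.62032986 0.00468213 0.13375835] [0.44525154 0.00503141 0.13433896]
[299.08169496 157.65427829]
obs front brush 468 [ 0.56044532 -0.02260172  0.09004063] [0.74892318 0.028641   0.1436806 ] [0.73026374 0.00078594 0.12064412]
slope deg -10.589153683782321
```

View pics/s7.png

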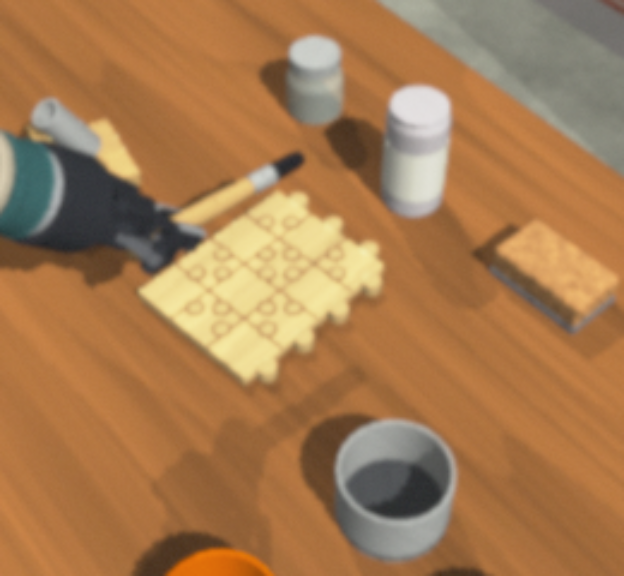

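The tip is at (299,158), exactly as predicted. The brush is level over the panel and about 115 mm above it, and the bystanders are untouched. Joint 3 is close to its range limit, so I'll ease 12 mm outward before handing in.

>>> send_rows --pt "-0.085 0 0.085 0 0 0 -1" --pt "-0.085 0 0.085 0 0 0 -1" --pt "0 0 0 0 0 0 -1" --pt "0 0 0 0 0 0 -1" --pt "0 0 0 0 0 0 -1" --pt "0 0 0 0 0 0 -1"

```text
time: 11.8
ee_pos: [0.5259, 0.0055, 0.108]
tcp_rot: [180.0, 44.7, 179.9]
force: [-0.8, 1.0, -1.1]
opening: 0.0168
gripper_force: 58.7
```

```bash
python3 - <<'E'
from h import *
s=readout.sense(); Rn=R.from_euler('xyz',s['tcp_rot'],degrees=True).as_matrix()
print(s['qpos'].round(1),s['ee_pos']+Rn@TIP,s['ee_pos']+Rn@END,s['gripper_force'],abs(s['joint_vel']).max())
if s['qpos'][2]>-61 and s['gripper_force']>40: print(env.finish_job())
E
```

```text
[-10.9  -8.7 -60.2  -5.6   7.6  -7.7] [0.63132524 0.00536544 0.13229836] [0.45624748 0.00557456 0.1330825 ] 58.70200061082869 0.1612796004582588
the job is handed in; nothing more can be done
None
```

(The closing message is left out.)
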